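Sort two film boxes, then hold the winder's tension arm at its stop

TASK

Stand each of the two upright microfilm boxes in the wooden nest that carries the same mark as the tag on the box's top (round disc or straight strip), fully down and let go. Then swing the winder's sprung tension arm forward, towards the robot, until it is against its stop, and finish while still holding it there: do not let go, so that a colleague can thread the film. Leave the spare reel, the pencil pot and the wrapped bundle where they are.

Things in the scene. Friction and masses are not known exactly. Their poses are not given: they have to be found in the camera images.
- box_disc: brown cardboard microfilm box standing on edge on the table, 40 mm (its x) by 98 mm (its y) by 98 mm high, 0.1 to 0.3 kg, loose; a round white paper disc, 34 mm across, lies on its top. Origin: centre of its underside, z up. Grip it across the 40 mm. Either way round is right in the nest.
- box_strip: the same box (40 by 98 by 98 mm) but with a straight white paper strip, 12 by 84 mm, along its top. Origin: centre of its underside, z up.
- nest_disc: fixed open wooden tray, outside 62 (its x) by 122 (its y) by 35 mm high, walls and floor 5 mm thick (pocket 52 by 112 mm, its floor 5 mm above the table). Origin: centre of the pocket, at table level. At its +y end a wooden tab (62 by 46 mm, 20 mm high) carries a round white disc, 34 mm across: nest for the box with the disc. May be the nearer or the farther nest.
- nest_strip: the same tray, but its tab carries a straight white strip, 54 by 12 mm: nest for the box with the strip. Origin: centre of the pocket, at table level.
- winder: fixed film winder: grey base plate 180 (its x) by 200 mm (its y), 12 mm thick, with a flat film reel (92 mm across, top 62 mm above the table), a round aluminium pivot body on a dark hanger block, and two steel stop posts (12 mm thick, 82 mm high). Origin: centre of the plate's underside; its front is its -x side, facing the robot.
- pivot_axis (a point): point on the tension arm's upright pivot axis, 80 mm above the table; 50 mm behind (+x) and 50 mm to the right (-y) of the winder's origin, in the winder's frame.
- roller (a point): point on the axis of the upright white roller at the arm's end, 110 mm from the pivot axis and 104 mm above the table. The roller is fixed to the arm, 20 mm across, with a 25 mm steel collar at its foot; it is free to grip from 82 to 123 mm above the table.
- tension_arm (a joint): angle in rad of the tension arm (level aluminium bar 110 mm long, 13 mm wide, 70 to 80 mm above the table, sweeping over the reel). 0: on its rear post, bar along the winder's +y. Grows as the arm swings forward (counter-clockwise from above) to 1.40 at the front stop, bar nearly along the winder's -x. Its spring pulls back: 2 N at the roller at rest, 5 N at the stop.
- spare_reel: bystander: loose flat grey film reel lying on the table, 92 mm across, 27 mm high. Origin: centre of its underside.
- pencil_pot: bystander: loose dark steel cup, 72 mm across, 95 mm high. Origin: centre of its underside.
- bundle: bystander: loose bundle of papers wrapped in brown paper, 80 by 120 mm, 40 mm high. Origin: centre of its underside.
Mind the look-alikes: they are no part of the job. Leave any pink look-alike of the box_disc alone. Leave any green look-alike of the box_strip alone.

How it is judged:
By the outcome, as a careful person would: the job done as asked, in the order asked, and still so for the second after the job is handed in, while the arm keeps its last pose, push and grip.
It also fails if it takes over 72 s, if anything falls off the work surface, if the arm or the gripper's body presses on something with over 40 N, if the wrist force passes 120 N, or if a joint passes its speed limit or range.

ROBOT

A 6-joint arm with a two-finger parallel gripper is mounted at the origin on the work surface. World frame = base frame: x ahead of the robot, y to its left, z up, the work surface at z = 0. Lengths are in m, angles in degrees, forces in N, time in s.
With the tool pointing down it reaches from about 0.3 to 0.875 m from the base axis. Payload 6.4 kg.
Tool frame: the origin (TCP) lies midway between the tips of the shut fingers; the grasp point (between the pads) lies hold_point_z behind it (hold_point_z is the distance from the TCP to the grasp point, in m); z points along the fingers, y is the line along which they close (so a half turn about z gives the same grasp; the last joint's range is limited). The gripper opens to 88 mm and grips with 3 to 60 N. Pads are 18 mm wide; open, the fingers measure 123 mm over their backs; the gripper's body (75 mm by 187 mm) begins 45 mm behind the grasp point.
Start: joints at [-80.976, 10.359, 92.074, -0, 77.567, -11.82], TCP at [0.205, -0.537, 0.239] pointing down, gripper open.
Joint ranges: [-171.53, 171.53], [-51.25, 118.39], [17.06, 147.69], [-65.23, 245.23], [0, 150.52], [-178.68, 178.68]. Speed limits (degrees/s): [147.25, 147.25, 172.46, 180, 180, 180].

INTERFACE

Orientations are given as [roll, pitch, yaw] about the fixed x, y, z axes, in that order (R = Rz(yaw) Ry(pitch) Rx(roll)).
In Python, from rig import * gives the robot as it stands.
- The arm moves only by the tool jog_arm, never from a script. Its argument "plan" is a list of rows, each an object with "linear": the shift along the tool's x, y, z in m, a list of three; "twist": the turn, a rotation vector about the tool's x, y, z in degrees, a list of three. A call has 1 to 8 rows; each row shifts and turns the commanded pose from where the row before left it, along the tool's axes as they then stand; what a row does not reach is not made up. A row lasts 1/12 s, in which the tool goes at most 41.7 mm and 7.16 degrees, less where a joint would pass 70% of its speed; a pose out of reach is approached as far as the arm can. A call with a gripper value outside its range is refused whole. "jaw" is the finger opening in m, from 0 to 0.0881, set as the call begins (left out, the last holds). The fingers move at their own pace and stop on an object; "force" is the grip in N (left out, the last holds). Time passes only in rows, so rows that do not move let the fingers close. It gives the time, the measured TCP pose, the force, the opening and the grip force at its end, in the units of the state.
- read_state(): the state, without advancing time (a new reading comes with each control period).
- read_camera(name): name is "scene" or "top" or "wrist"; returns (picture, depth): 400x640x3 uint8, red, green, blue; 400x640 float32, m along the optical axis (not along the pixel's ray), 0 where there is no reading.
- calibration(name): a dict with "K" (3x3 intrinsics, pixels), "k1" (the pictures are not rectified: a ray, as slopes to the right and down, at radius r is drawn at 1 + k1 r^2 times it, then the intrinsics apply), "position" and "rotation" of the camera in the world; the wrist camera has in their place "tool_from_camera" (4x4, takes a point from camera to tool coordinates, whose origin is the TCP and whose axes are the flange's). Camera axes: x right, y down, z forward; pixel columns grow to the right and rows downward; lengths in m; the calibration is good to about 2 mm. A picture is of the moment at which its call begins: read the wrist's pose just before it. calibration takes no time and is no camera call.
- job_done(): hands the job in; it is judged then, once.
The state is a dict: "clock": time; "joint_positions": joint angles; "joint_vel": joint speeds; "effort": joint torques, N m; "eef_pos": TCP position; "ee_rot": TCP orientation; "wrist_force": force on the tool from outside, world axes, zero at the start; "moment": the same for the moment, N m; "width": finger opening in m; "grip_force": force on a finger pad.
Only numpy, scipy, OpenCV 4.12 (cv2) and the standard library are available. Lean on these libraries where they do the work, as an engineer would, in place of code of your own. Each camera call takes 0.05 s, during which the arm holds its last target. There are 200 camera calls.

## Working session

There is one attempt and no reset: what is moved stays moved. The work goes in short steps, Python scripts to look and compute and a tool call to move; the robot and the scene stay as the last step left them, time stands still between calls to the robot, and variables do not carry over. Pictures are saved under pics/ and viewed, at most 10 in all, crops included, and the job is handed in when it is done.

Besides the shell and the picture viewer there is one more tool, called after ">>>" by a JSON object that holds its "op" and its "data". jog_arm: Moves the arm, as the interface text tells. Its arguments: {"type":"object","properties":{"plan":{"type":"array","items":{"type":"object","properties":{"linear":{"type":"array","items":{"type":"number"}},"twist":{"type":"array","items":{"type":"number"}}}}},"jaw":{"type":"number"},"force":{"type":"number"}},"required":["plan"]}

```bash
ls; mkdir -p pics
cat > h.py <<'E'
from rig import *
import numpy as np, cv2
from scipy.spatial.transform import Rotation as R
def cam(name):
    c=calibration(name); K=np.array(c["K"])
    if name=="wrist":
        s=read_state(); T=np.eye(4); T[:3,:3]=R.from_euler('xyz',s["ee_rot"],degrees=True).as_matrix(); T[:3,3]=s["eef_pos"]
        M=T@np.array(c["tool_from_camera"]); return K,c["k1"],M[:3,3],M[:3,:3]
    return K,c["k1"],np.array(c["position"]),np.array(c["rotation"])
def rays(c,uv):
    K,k1,p,Rm=c; uv=np.atleast_2d(np.float64(uv))
    d=cv2.undistortPoints(uv.reshape(-1,1,2),K,np.array([k1,0,0,0,0.])).reshape(-1,2)
    return np.c_[d,np.ones(len(d))]@Rm.T
def onz(c,uv,z):
    r=rays(c,uv); return c[2]+r*((z-c[2][2])/r[:,2])[:,None]
def save(n,im): cv2.imwrite("pics/"+n,im[...,::-1])
E
python3 - <<'E'
from h import *
print(read_state()); 
for n in("top","scene"):
    c=calibration(n);print(n,c)
    im,d=read_camera(n);save(n+"0.png",im);np.savez(n+"0.npz",im=im,d=d)
print(calibration("wrist"))
E
```

```text
pics
{'clock': 0.0, 'joint_positions': array([-8.09755688e+01,  1.03998149e+01,  9.21288810e+01, -8.10382709e-04,
        7.75649927e+01, -1.18189307e+01]), 'joint_vel': array([-0.0288326 ,  0.06089291,  0.06871613, -0.0264235 ,  0.00588524,
       -0.00109789]), 'effort': array([-3.55099928e-04, -4.33862972e+01, -3.41846573e+01,  7.01353652e-02,
        3.84194311e-02, -1.44722876e-04]), 'eef_pos': array([ 0.20453651, -0.53685661,  0.23785392]), 'ee_rot': array([-1.79908136e+02, -1.84149294e-02,  2.08435223e+01]), 'wrist_force': array([ 0.50457574, -1.02158217, -0.2066104 ]), 'moment': array([0.01529171, 0.03048896, 0.08214466]), 'grip_force': 0.0, 'width': 0.08801484325793466}
top {'K': array([[362.67838768,   0.        , 324.0142358 ],
       [  0.        , 362.67838768, 199.20610329],
       [  0.        ,   0.        ,   1.        ]]), 'k1': 0.009015725521039158, 'position': array([ 0.48451329, -0.03716954,  1.07177616]), 'rotation': array([-175.09822479,    0.30338281,  -88.81981358])}
scene {'K': array([[416.98205089,   0.        , 319.8149354 ],
       [  0.        , 416.98205089, 192.94909066],
       [  0.        ,   0.        ,   1.        ]]), 'k1': 0.02801012919785087, 'position': array([ 1.23585991, -0.63795438,  0.74230051]), 'rotation': array([-125.81920928,    1.29786179,   48.41595566])}
{'K': array([[307.41589805,   0.        , 319.32386807],
       [  0.        , 307.41589805, 202.16850905],
       [  0.        ,   0.        ,   1.        ]]), 'k1': -0.018915847321931738, 'tool_from_camera': array([[ 1.82249172e-04, -9.50025461e-01, -3.12172374e-01,
         8.06565274e-02],
       [ 9.99999966e-01,  1.14805475e-04,  2.34425106e-04,
         8.87171721e-04],
       [-1.86870722e-04, -3.12172406e-01,  9.50025449e-01,
        -1.47146396e-01],
       [ 0.00000000e+00,  0.00000000e+00,  0.00000000e+00,
         1.00000000e+00]])}
```

View pics/top0.png

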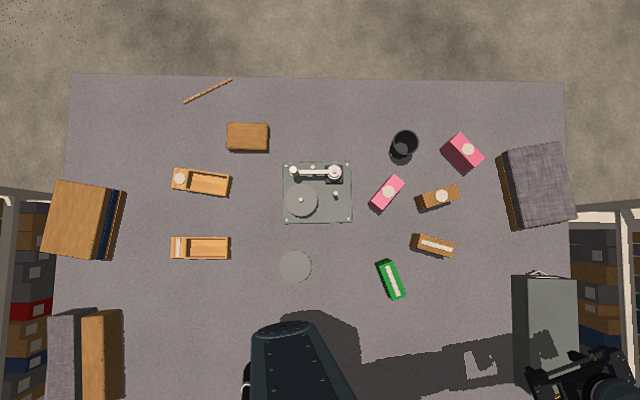

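View pics/scene0.png

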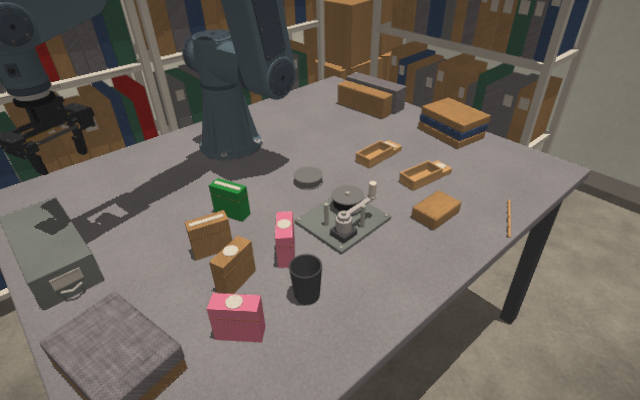

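Top view candidates. For box_disc: brown with disc (440,197), with pink look-alikes at (387,193) and (463,151). For box_strip: brown with strip (434,245), with a green look-alike at (390,279). The brown bundle is at (248,137). nest_disc is at (202,183) and nest_strip at (202,247), both with tabs to the left. The winder is at (318,192) with its roller near (293,170). I choose the brown boxes at (440,197) and (434,245).

```bash
sed -i 's/np.array(c\["rotation"\])/R.from_euler("xyz",c["rotation"],degrees=True).as_matrix()/' h.py
cat >> h.py <<'E'
def cloud(c,d):
    v,u=np.mgrid[0:d.shape[0],0:d.shape[1]]
    return (c[2]+rays(c,np.c_[u.ravel(),v.ravel()])*d.reshape(-1,1)).reshape(*d.shape,3)
def rect(P,m):
    xy=np.float32(P[m][:,:2]*1000); r=cv2.minAreaRect(xy); (a,b),(w,h),t=r
    if w>h: t+=90; w,h=h,w      # t: direction of short side
    t=(t+90)%180-90
    return np.round([a,b,w,h,t],1), np.round(P[m][:,2].mean(),4), m.sum()
E
python3 - <<'E'
from h import *
for n in("top","scene"):
    z=np.load(n+"0.npz");im,d=z["im"],z["d"];c=cam(n);P=cloud(c,d)
    X,Y,Z=np.moveaxis(P,-1,0); ok=d>0
    hsv=cv2.cvtColor(im,cv2.COLOR_RGB2HSV); H,S,V=np.moveaxis(hsv.astype(int),-1,0)
    print(n, "table z", np.median(Z[ok&(abs(Z)<.03)]))
    if n=="top":
        T=P
        W={"disc":(415,462,180,214),"strip":(408,460,228,262),"nd":(165,235,160,205),"ns":(165,235,230,265),"winder":(280,356,158,226),"reel":(275,315,245,285),"pot":(385,420,125,168),"bundle":(222,275,118,156),"green":(370,410,255,302),"pinkA":(365,410,172,214)}
        for k,(a,b,e,f) in W.items():
            w=np.zeros_like(ok);w[e:f,a:b]=1;w&=ok&(Z>.008)
            zt=np.percentile(Z[w],90); print(k,"ztop",zt.round(3),end=" ")
            if k in("nd","ns"):
                print("rim",rect(P,w&(Z>.026)&(S>60)),"all",rect(P,w&(Z>.012)&(S>60)))
            else: print(rect(P,w&(abs(Z-zt)<.012)))
            # white marks
            mk=w&(S<60)&(V>150)
            if mk.sum()>5: print("   white",rect(P,mk))
        w=np.zeros_like(ok);w[155:228,275:360]=1
        print("plate",rect(P,w&ok&(Z>.006)&(Z<.02)))
        print("arm",rect(P,w&ok&(Z>.068)&(Z<.078)),"roller",rect(P,w&ok&(Z>.1)))
E
```

```text
top table z -0.00019985526997856606
disc ztop 0.1 (array([ 584.1, -345.8,   39.9,   97.7,   18.5]), np.float64(0.0973), np.int64(544))
   white (array([ 584.4, -344.8,   30.3,   31.9,   -1. ]), np.float64(0.0987), np.int64(120))
strip ztop 0.1 (array([ 450.4, -332.4,   39.9,   99. ,  -14.8]), np.float64(0.0973), np.int64(566))
   white (array([ 450.6, -331.9,   11.8,   83.1,  -14.7]), np.float64(0.0984), np.int64(134))
nd ztop 0.036 rim (array([615.8, 312.1,  62. , 123.8,  -7.6]), np.float64(0.034), np.int64(265)) all (array([618.8, 334.5,  62. , 169. ,  -7.7]), np.float64(0.027), np.int64(529))
   white (array([627.6, 394.1,  30. ,  31.7, -56.8]), np.float64(0.0219), np.int64(94))
ns ztop 0.036 rim (array([428.9, 305. ,  59.5, 122.1,   1.2]), np.float64(0.0344), np.int64(276)) all (array([4.289e+02, 3.278e+02, 6.080e+01, 1.689e+02, 4.000e-01]), np.float64(0.0271), np.int64(547))
   white (array([428.1, 388.5,  11.4,  51.6, -85.3]), np.float64(0.0218), np.int64(74))
winder ztop 0.067 (array([593.9,  -1.1, 125.2, 171. ,  11.1]), np.float64(0.0608), np.int64(734))
   white (array([598.
[... 458 characters left out ...]
2), np.int64(1107))
green ztop 0.1 (array([ 356.1, -216.1,   40.2,   98.4,  -67.7]), np.float64(0.0974), np.int64(587))
   white (array([ 357.1, -215.1,   12.4,   83.2,  -68.2]), np.float64(0.0984), np.int64(150))
pinkA ztop 0.1 (array([ 592.1, -203. ,   40.1,   98.2,   50.8]), np.float64(0.0974), np.int64(549))
   white (array([ 605. , -214.3,   30.6,   64.4,   43.8]), np.float64(0.0985), np.int64(118))
plate (array([599.5,  -9.1, 187.2, 200.1,   2.5]), np.float64(0.0116), np.int64(2683))
arm (array([643.4, -26.9,  71.8, 125.5, -27.7]), np.float64(0.0747), np.int64(100)) roller (array([643.1,  52.3,  18.3,  18.6,  84.7]), np.float64(0.1213), np.int64(53))
scene table z 0.0007122775674367476
```

```bash
python3 - <<'E'
import rig; print([n for n in dir(rig) if not n.startswith('_')]); print(getattr(rig,'hold_point_z',None))
E
cat >> h.py <<'E'
def go(x,y,z,yaw):
    s=read_state(); p=s["eef_pos"]; ps=s["ee_rot"][2]; a=np.radians(ps); d=np.array([x,y,z])-p
    t=[d[0]*np.cos(a)+d[1]*np.sin(a), d[0]*np.sin(a)-d[1]*np.cos(a), -d[2]]
    print("tool shift mm",np.round(np.array(t)*1000,1),"|.|",round(np.linalg.norm(t)*1000),"twist z",round((ps-yaw+180)%360-180,2),"rot",np.round(s["ee_rot"],2),"t",round(s["clock"],2),"w",s["width"],"g",s["grip_force"],"q",np.round(s["joint_positions"],0))
E
```

```text
['IKError', 'calibration', 'hold_point_z', 'job_done', 'read_camera', 'read_state']
0.0187
```

>>> {"op": "jog_arm", "data": {"plan": [{"linear": [0.0377, -0.0131, 0]}, {"linear": [0.0377, -0.0131, 0]}, {"linear": [0.0377, -0.0131, 0]}, {"linear": [0.0377, -0.0131, 0]}, {"linear": [0.0377, -0.0131, 0]}, {"linear": [0.0377, -0.0131, 0]}, {"linear": [0.0377, -0.0131, 0]}, {"linear": [0.0377, -0.0131, 0]}], "jaw": 0.088}}

```text
validation failed for argument at $.pl...
```

>>> {"op": "jog_arm", "data": {"plan": [{"linear": [0, 0, 0], "twist": [0, 0, -6.8]}, {"linear": [0, 0, 0], "twist": [0, 0, -6.8]}, {"linear": [0, 0, 0], "twist": [0, 0, -6.8]}, {"linear": [0, 0, 0], "twist": [0, 0, -6.8]}, {"linear": [0, 0, 0], "twist": [0, 0, -6.8]}, {"linear": [0, 0, 0], "twist": [0, 0, -6.8]}, {"linear": [0, 0, 0], "twist": [0, 0, -6.8]}, {"linear": [0, 0, 0], "twist": [0, 0, 0]}]}}

```text
clock: 0.77
eef_pos: [0.2046, -0.5371, 0.2382]
ee_rot: [-180.0, -0.0, 68.7]
wrist_force: [0.4, -0.6, -0.1]
width: 0.088
grip_force: 0.0
```

>>> {"op": "jog_arm", "data": {"plan": [{"linear": [0.035, 0.0192, 0], "twist": [0, 0, 0]}, {"linear": [0.035, 0.0192, 0], "twist": [0, 0, 0]}, {"linear": [0.035, 0.0192, 0], "twist": [0, 0, 0]}, {"linear": [0.035, 0.0192, 0], "twist": [0, 0, 0]}, {"linear": [0.035, 0.0192, 0], "twist": [0, 0, 0]}, {"linear": [0.035, 0.0192, 0], "twist": [0, 0, 0]}, {"linear": [0.035, 0.0192, 0], "twist": [0, 0, 0]}, {"linear": [0.035, 0.0192, 0], "twist": [0, 0, -6.5]}]}}

```text
clock: 1.43
eef_pos: [0.4515, -0.3318, 0.2386]
ee_rot: [-180.0, -0.0, 74.7]
wrist_force: [0.4, -0.3, -0.2]
width: 0.0879
grip_force: 0.0
```

>>> {"op": "jog_arm", "data": {"plan": [{"linear": [0, 0, 0], "twist": [0, 0, 0]}, {"linear": [0, 0, 0], "twist": [0, 0, 0]}]}}

```text
clock: 1.6
eef_pos: [0.4515, -0.3316, 0.2384]
ee_rot: [-180.0, -0.0, 75.0]
wrist_force: [-0.5, -0.8, -0.1]
width: 0.0882
grip_force: 0.0
```

```bash
cat > look.py <<'E'
from h import *
import sys
n,zt,tag=sys.argv[1],float(sys.argv[2]),sys.argv[3]
x0,x1,y0,y1=map(float,sys.argv[4:8])
c=cam(n); im,d=read_camera(n); save(tag+".png",im); P=cloud(c,d); np.savez(tag,im=im,d=d,P=P)
m=(d>0)&(abs(P[...,2]-zt)<.012)&(P[...,0]>x0)&(P[...,0]<x1)&(P[...,1]>y0)&(P[...,1]<y1)
n_,l,st,ce=cv2.connectedComponentsWithStats(m.astype(np.uint8))
k=1+np.argmax(st[1:,4]); print(rect(P,l==k),"px",ce[k].round())
S=cv2.cvtColor(im,cv2.COLOR_RGB2HSV)
w=m&(S[...,1]<60)&(S[...,2]>150)
if w.sum()>20: print("white",rect(P,w))
E
python3 look.py wrist 0.098 w1 .36 .53 -.42 -.25; python3 -c "
from h import *
go(.450,-.332,.06,75.2)"
```

```text
(array([ 451. , -334.2,   40.1,   98.2,  -15. ]), np.float64(0.0995), np.int64(4075)) px [319. 187.]
white (array([ 457.6, -336. ,   26.1,   97.5,  -15. ]), np.float64(0.1004), np.int64(451))
tool shift mm [  0.6  -0.7 178.4] |.| 178 twist z -0.33 rot [-179.96    0.     74.87] t 1.65 w 0.08822966231356613 g 0.0 q [-49.   9.  94.  -0.  77. -33.]
```

View pics/w1.png

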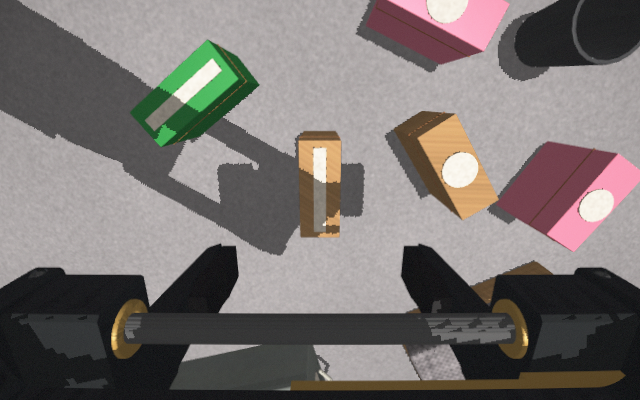

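The wrist view shows the brown box with the strip at (319,187), centred between the fingers. The green box is at (195,95), the brown disc box at (445,165) and the pinks at (440,20) and (575,195). This is the right box, so I'll go down and grip.

>>> {"op": "jog_arm", "data": {"plan": [{"linear": [0.0, -0.0005, 0.035], "twist": [0, 0, 0]}, {"linear": [0, 0, 0.036], "twist": [0, 0, 0]}, {"linear": [0, 0, 0.036], "twist": [0, 0, 0]}, {"linear": [0, 0, 0.036], "twist": [0, 0, 0]}, {"linear": [0, 0, 0.025], "twist": [0, 0, 0]}, {"linear": [0, 0, 0.012], "twist": [0, 0, 0]}, {"linear": [0, 0, 0], "twist": [0, 0, 0]}]}}

```text
clock: 2.23
eef_pos: [0.4472, -0.3327, 0.0557]
ee_rot: [-179.7, -0.2, 74.7]
wrist_force: [-0.3, 1.0, -0.1]
width: 0.0881
grip_force: 0.0
```

>>> {"op": "jog_arm", "data": {"plan": [{"linear": [0, 0, 0], "twist": [0, 0, 0]}, {"linear": [0, 0, 0], "twist": [0, 0, 0]}, {"linear": [0, 0, 0], "twist": [0, 0, 0]}, {"linear": [0, 0, 0], "twist": [0, 0, 0]}, {"linear": [0, 0, 0], "twist": [0, 0, 0]}, {"linear": [0, 0, 0], "twist": [0, 0, 0]}, {"linear": [0, 0, 0], "twist": [0, 0, 0]}, {"linear": [0, 0, 0], "twist": [0, 0, 0]}], "jaw": 0.03, "force": 20}}

```text
clock: 2.9
eef_pos: [0.4501, -0.3334, 0.059]
ee_rot: [180.0, 0.0, 74.9]
wrist_force: [0.5, -0.1, 2.8]
width: 0.0402
grip_force: 19.9
```

Run:
```python
from h import *
go(.429,.305,.24,90.8)
z=np.load("w1.npz"); P=z["P"];im=z["im"];H=cv2.cvtColor(im,cv2.COLOR_RGB2HSV)
m=(H[...,0]>160)&(H[...,1]>60)&(z["d"]>0)&(abs(P[...,2]-.098)<.01)&(P[...,0]>.55)
n,l,s,c=cv2.connectedComponentsWithStats(m.astype(np.uint8))
for i in range(1,n):
    if s[i,4]>500: print(rect(P,l==i),c[i])
m=(H[...,0]<25)&(H[...,1]>60)&(z["d"]>0)&(abs(P[...,2]-.098)<.01)&(P[...,0]>.52)&(P[...,1]>-.42);print(rect(P,m))
```

```text
tool shift mm [ 611.  -186.2 -181. ] |.| 664 twist z -15.85 rot [1.7996e+02 2.0000e-02 7.4950e+01] t 2.9 w 0.04015430808771933 g 19.928087946027517 q [-49.  22. 101.   0.  57. -34.]
(array([ 595.9, -208. ,   40. ,   88.9,   51.5]), np.float64(0.098), np.int64(2848)) [460.55828652  20.6056882 ]
(array([ 712.5, -418.8,   43.6,   98.1,  -45.7]), np.float64(0.0975), np.int64(3513)) [591.29091944 199.74210077]
(array([ 574.9, -306.2,   47.7,  186.2,   13.5]), np.float64(0.0985), np.int64(3549))
```

>>> {"op": "jog_arm", "data": {"plan": [{"linear": [0, 0, -0.02], "twist": [0, 0, 0]}, {"linear": [0, 0, -0.035], "twist": [0, 0, 0]}, {"linear": [0, 0, -0.035], "twist": [0, 0, 0]}, {"linear": [0, 0, -0.035], "twist": [0, 0, 0]}, {"linear": [0, 0, -0.035], "twist": [0, 0, 0]}, {"linear": [0.01, -0.003, -0.021], "twist": [0, 0, 0]}, {"linear": [0.025, -0.0076, 0], "twist": [0, 0, 0]}, {"linear": [0.0382, -0.0116, 0], "twist": [0, 0, 0]}]}}

```text
clock: 3.57
eef_pos: [0.448, -0.2588, 0.2415]
ee_rot: [179.8, 0.2, 74.8]
wrist_force: [0.3, 0.3, -2.6]
width: 0.04
grip_force: 19.9
```

>>> {"op": "jog_arm", "data": {"plan": [{"linear": [0.0382, -0.0116, 0], "twist": [0, 0, 0]}, {"linear": [0.0382, -0.0116, 0], "twist": [0, 0, 0]}, {"linear": [0.0382, -0.0116, 0], "twist": [0, 0, 0]}, {"linear": [0.0382, -0.0116, 0], "twist": [0, 0, 0]}, {"linear": [0.0382, -0.0116, 0], "twist": [0, 0, 0]}, {"linear": [0.0382, -0.0116, 0], "twist": [0, 0, 0]}, {"linear": [0.0382, -0.0116, 0], "twist": [0, 0, 0]}, {"linear": [0.0382, -0.0116, 0], "twist": [0, 0, 0]}]}}

```text
clock: 4.23
eef_pos: [0.4363, 0.0643, 0.2394]
ee_rot: [-180.0, 0.0, 74.9]
wrist_force: [1.1, 0.3, -1.8]
width: 0.0399
grip_force: 19.9
```

>>> {"op": "jog_arm", "data": {"plan": [{"linear": [0.0382, -0.0116, 0], "twist": [0, 0, 0]}, {"linear": [0.0382, -0.0116, 0], "twist": [0, 0, 0]}, {"linear": [0.0382, -0.0116, 0], "twist": [0, 0, 0]}, {"linear": [0.025, -0.0076, 0], "twist": [0, 0, 0]}, {"linear": [0.0, 0.0, 0], "twist": [0, 0, -5.3]}, {"linear": [0.0, 0.0, 0], "twist": [0, 0, -5.3]}, {"linear": [0.0, 0.0, 0], "twist": [0, 0, -5.2]}, {"linear": [0.0, 0.0, 0], "twist": [0, 0, 0]}]}}

```text
clock: 4.9
eef_pos: [0.4319, 0.2085, 0.2391]
ee_rot: [-179.9, 0.0, 91.0]
wrist_force: [-0.5, 0.7, -2.8]
width: 0.0397
grip_force: 19.9
```

Run:
```python
from h import *
go(.429,.305,.24,90.8)
c=cam("wrist");im,d=read_camera("wrist");save("w2.png",im);P=cloud(c,d)
X,Y,Z=np.moveaxis(P,-1,0);m=(d>0)&(Z>.012)&(Z<.045)&(X>.37)&(X<.49)&(Y>.2)&(Y<.45)
print("all",rect(P,m)); print("rim",rect(P,m&(Z>.027)))
m=(d>0)&(Z>.2)&(Z<.36)&(abs(X-.429)<.05);print("high",m.sum())
```

```text
tool shift mm [96.5 -1.2 -0.9] |.| 97 twist z 0.18 rot [-1.7992e+02  2.0000e-02  9.0980e+01] t 4.9 w 0.03973729583974653 g 19.949743654578924 q [ 12.  -2. 105.  -0.  77.  11.]
all (array([429.2, 314.8,  62.4, 149. ,   0.9]), np.float64(0.0284), np.int64(3830))
rim (array([429.3, 301.5,  62.4, 122.5,   0.7]), np.float64(0.0355), np.int64(1905))
high 61644
```

View pics/w2.png

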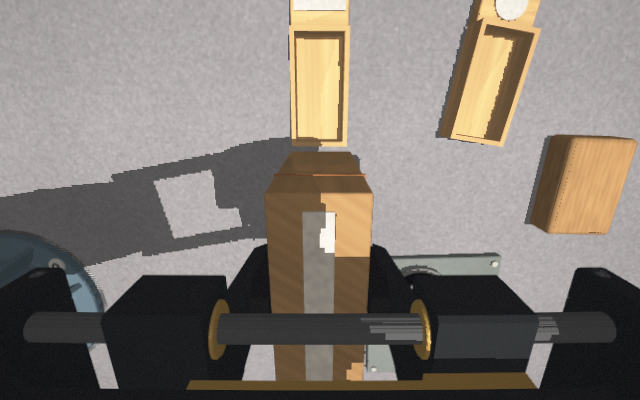

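The strip nest is at (320,85), straight ahead of the held box, with its strip tab at the top. The disc nest is at (495,80).

>>> {"op": "jog_arm", "data": {"plan": [{"linear": [0.032, -0.0006, 0], "twist": [0, 0, 0]}, {"linear": [0.032, -0.0006, 0], "twist": [0, 0, 0]}, {"linear": [0.031, 0, 0], "twist": [0, 0, 0]}, {"linear": [0, 0, 0.035], "twist": [0, 0, 0]}, {"linear": [0, 0, 0.035], "twist": [0, 0, 0]}, {"linear": [0, 0, 0.035], "twist": [0, 0, 0]}, {"linear": [0, 0, 0.019], "twist": [0, 0, 0]}, {"linear": [0, 0, 0], "twist": [0, 0, 0]}]}}

```text
clock: 5.62
eef_pos: [0.4264, 0.3015, 0.1106]
ee_rot: [-179.5, 0.2, 90.6]
wrist_force: [-0.6, -1.0, -3.4]
width: 0.0395
grip_force: 20.0
```

Run:
```python
from h import *
c=cam("top");im,d=read_camera("top");P=cloud(c,d);X,Y,Z=np.moveaxis(P,-1,0)
H=cv2.cvtColor(im,cv2.COLOR_RGB2HSV)
m=(d>0)&(Z>.012)&(Z<.042)&(abs(X-.429)<.06)&(Y>.2)&(Y<.45)&(H[...,1]>50);print(rect(P,m))
go(.429,.3035,.065,90.8)
```

```text
(array([428.3, 303.7,  60.8, 120.3,   1.1]), np.float64(0.0316), np.int64(155))
tool shift mm [ 1.3  0.9 48.3] |.| 48 twist z -0.21 rot [-1.7968e+02  1.3000e-01  9.0590e+01] t 5.67 w 0.03969091639714692 g 19.970971170735083 q [ 22.  13. 105.   0.  63.  22.]
```

>>> {"op": "jog_arm", "data": {"plan": [{"linear": [0, 0, 0.014], "twist": [0, 0, 0]}, {"linear": [0, 0, 0.014], "twist": [0, 0, 0]}, {"linear": [0, 0, 0.012], "twist": [0, 0, 0]}, {"linear": [0, 0, 0.007], "twist": [0, 0, 0]}, {"linear": [0, 0, 0.002], "twist": [0, 0, 0]}, {"linear": [0, 0, 0.001], "twist": [0, 0, 0]}, {"linear": [0, 0, 0], "twist": [0, 0, 0]}, {"linear": [0, 0, 0], "twist": [0, 0, 0]}]}}

```text
clock: 6.33
eef_pos: [0.4307, 0.3034, 0.0665]
ee_rot: [179.9, -0.0, 90.7]
wrist_force: [-0.3, 0.4, -1.5]
width: 0.0399
grip_force: 20.0
```

>>> {"op": "jog_arm", "data": {"plan": [{"linear": [0, 0, 0.0015], "twist": [0, 0, 0]}, {"linear": [0, 0, 0], "twist": [0, 0, 0]}, {"linear": [0, 0, 0], "twist": [0, 0, 0]}]}}

```text
clock: 6.58
eef_pos: [0.4302, 0.3033, 0.0644]
ee_rot: [180.0, -0.0, 90.7]
wrist_force: [0.2, -0.6, -2.0]
width: 0.0396
grip_force: 20.0
```

>>> {"op": "jog_arm", "data": {"plan": [{"linear": [0, 0, 0], "twist": [0, 0, 0]}, {"linear": [0, 0, 0], "twist": [0, 0, 0]}, {"linear": [0, 0, 0], "twist": [0, 0, 0]}, {"linear": [0, 0, 0], "twist": [0, 0, 0]}, {"linear": [0, 0, 0], "twist": [0, 0, 0]}, {"linear": [0, 0, 0], "twist": [0, 0, 0]}, {"linear": [0, 0, 0], "twist": [0, 0, 0]}, {"linear": [0, 0, 0], "twist": [0, 0, 0]}], "jaw": 0.088}}

```text
clock: 7.25
eef_pos: [0.4301, 0.3032, 0.0642]
ee_rot: [-180.0, 0.0, 90.7]
wrist_force: [-0.6, 0.1, 0.6]
width: 0.0876
grip_force: 0.0
```

>>> {"op": "jog_arm", "data": {"plan": [{"linear": [0, 0, -0.02], "twist": [0, 0, 0]}, {"linear": [0, 0, -0.035], "twist": [0, 0, 0]}, {"linear": [0, 0, -0.035], "twist": [0, 0, 0]}, {"linear": [0, 0, -0.035], "twist": [0, 0, 0]}, {"linear": [0, 0, -0.035], "twist": [0, 0, 0]}, {"linear": [0, 0, -0.02], "twist": [0, 0, 0]}, {"linear": [0, 0, 0], "twist": [0, 0, 0]}, {"linear": [0, 0, 0], "twist": [0, 0, 0]}]}}

```text
clock: 7.92
eef_pos: [0.4307, 0.3035, 0.2454]
ee_rot: [179.8, -0.1, 90.7]
wrist_force: [-0.1, -0.2, 0.1]
width: 0.0881
grip_force: 0.0
```

```bash
python3 look.py wrist 0.103 w3 .36 .5 .22 .38; python3 -c "
from h import *
go(.584,-.346,.245,105)"
```

```text
(array([430.5, 303.1,  40. ,  97.8,   0.9]), np.float64(0.1046), np.int64(4004)) px [319. 185.]
white (array([430.3, 302.6,  12.2,  83.7,   1.1]), np.float64(0.1055), np.int64(662))
tool shift mm [-651.   145.8   -1.3] |.| 667 twist z -14.26 rot [-179.98    0.     90.74] t 7.97 w 0.08801267361148839 g 0.0 q [22.  4. 99.  0. 77. 22.]
```

>>> {"op": "jog_arm", "data": {"plan": [{"linear": [-0.0383, 0.0086, 0], "twist": [0, 0, 0]}, {"linear": [-0.0383, 0.0086, 0], "twist": [0, 0, 0]}, {"linear": [-0.0383, 0.0086, 0], "twist": [0, 0, 0]}, {"linear": [-0.0383, 0.0086, 0], "twist": [0, 0, 0]}, {"linear": [-0.0383, 0.0086, 0], "twist": [0, 0, 0]}, {"linear": [-0.0383, 0.0086, 0], "twist": [0, 0, 0]}, {"linear": [-0.0383, 0.0086, 0], "twist": [0, 0, 0]}, {"linear": [-0.0383, 0.0086, 0], "twist": [0, 0, 0]}]}}

```text
clock: 8.63
eef_pos: [0.5017, -0.0039, 0.2419]
ee_rot: [-179.8, -0.1, 90.7]
wrist_force: [0.9, 0.7, -0.7]
width: 0.0878
grip_force: 0.0
```

>>> {"op": "jog_arm", "data": {"plan": [{"linear": [-0.0383, 0.0086, 0], "twist": [0, 0, 0]}, {"linear": [-0.0383, 0.0086, 0], "twist": [0, 0, 0]}, {"linear": [-0.0383, 0.0086, 0], "twist": [0, 0, 0]}, {"linear": [-0.0383, 0.0086, 0], "twist": [0, 0, 0]}, {"linear": [-0.0383, 0.0086, 0], "twist": [0, 0, 0]}, {"linear": [-0.0383, 0.0086, 0], "twist": [0, 0, 0]}, {"linear": [-0.0383, 0.0086, 0], "twist": [0, 0, 0]}, {"linear": [-0.0383, 0.0086, 0], "twist": [0, 0, 0]}]}}

```text
clock: 9.3
eef_pos: [0.5747, -0.3091, 0.2411]
ee_rot: [-179.8, -0.2, 90.7]
wrist_force: [0.9, 0.4, 0.7]
width: 0.0878
grip_force: 0.0
```

>>> {"op": "jog_arm", "data": {"plan": [{"linear": [-0.0383, 0.0086, 0], "twist": [0, 0, 0]}, {"linear": [0, 0, 0], "twist": [0, 0, -5.9]}, {"linear": [0, 0, 0], "twist": [0, 0, -5.9]}, {"linear": [0, 0, 0], "twist": [0, 0, -6.0]}, {"linear": [0, 0, 0], "twist": [0, 0, 0]}, {"linear": [0, 0, 0], "twist": [0, 0, 0]}]}}

```text
clock: 9.8
eef_pos: [0.584, -0.3454, 0.2417]
ee_rot: [-179.9, -0.2, 108.4]
wrist_force: [0.8, 0.2, 0.1]
width: 0.0879
grip_force: 0.0
```

```bash
python3 look.py wrist 0.098 w4 .51 .65 -.42 -.28; python3 -c "
from h import *
go(.584,-.346,.059,108.5)"
```

```text
(array([ 585.1, -347.9,   40.1,   97.8,   18.4]), np.float64(0.0994), np.int64(3978)) px [320. 187.]
white (array([ 600.8, -358.1,   12.4,   53. ,   23.7]), np.float64(0.1005), np.int64(187))
tool shift mm [ -0.5  -0.4 183.4] |.| 183 twist z -0.14 rot [-1.7992e+02 -1.4000e-01  1.0836e+02] t 9.85 w 0.0881373572596551 g 0.0 q [-41.  23.  75.   0.  82. -59.]
```

View pics/w4.png

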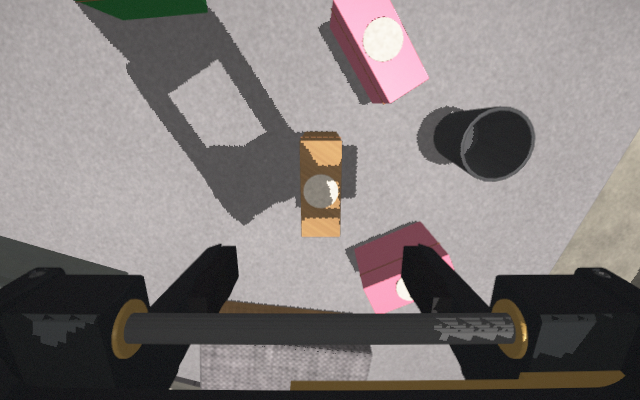

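The brown box with the disc is at (320,187), centred between the fingers. Pink neighbours are at (380,50) and (405,265) and the pot is at (490,145), all clear of the finger paths.

>>> {"op": "jog_arm", "data": {"plan": [{"linear": [-0.001, 0, 0.036], "twist": [0, 0, 0]}, {"linear": [0, 0, 0.036], "twist": [0, 0, 0]}, {"linear": [0, 0, 0.036], "twist": [0, 0, 0]}, {"linear": [0, 0, 0.036], "twist": [0, 0, 0]}, {"linear": [0, 0, 0.025], "twist": [0, 0, 0]}, {"linear": [0, 0, 0.013], "twist": [0, 0, 0]}, {"linear": [0, 0, 0], "twist": [0, 0, 0]}, {"linear": [0, 0, 0], "twist": [0, 0, 0]}]}}

```text
clock: 10.52
eef_pos: [0.5852, -0.3468, 0.0623]
ee_rot: [-180.0, -0.0, 108.5]
wrist_force: [-0.0, 1.0, 1.0]
width: 0.0883
grip_force: 0.0
```

>>> {"op": "jog_arm", "data": {"plan": [{"linear": [0, 0, 0], "twist": [0, 0, 0]}, {"linear": [0, 0, 0], "twist": [0, 0, 0]}, {"linear": [0, 0, 0], "twist": [0, 0, 0]}, {"linear": [0, 0, 0], "twist": [0, 0, 0]}, {"linear": [0, 0, 0], "twist": [0, 0, 0]}, {"linear": [0, 0, 0], "twist": [0, 0, 0]}, {"linear": [0, 0, 0], "twist": [0, 0, 0]}, {"linear": [0, 0, 0], "twist": [0, 0, 0]}], "jaw": 0.03, "force": 20}}

```text
clock: 11.18
eef_pos: [0.5851, -0.3469, 0.0623]
ee_rot: [180.0, 0.0, 108.5]
wrist_force: [0.4, 0.2, 1.9]
width: 0.0402
grip_force: 20.0
```

```bash
python3 -c "
from h import *
go(.6155,.215,.245,82.4)"
```

```text
tool shift mm [ 523.   207.5 -182.7] |.| 592 twist z 26.14 rot [180.     0.   108.54] t 11.18 w 0.04022354816567354 g 19.994761822745204 q [-41.  34.  82.   0.  64. -59.]
```

>>> {"op": "jog_arm", "data": {"plan": [{"linear": [0, 0, -0.02], "twist": [0, 0, 0]}, {"linear": [0, 0, -0.035], "twist": [0, 0, 0]}, {"linear": [0, 0, -0.035], "twist": [0, 0, 0]}, {"linear": [0, 0, -0.035], "twist": [0, 0, 0]}, {"linear": [0, 0, -0.035], "twist": [0, 0, 0]}, {"linear": [0, 0, -0.03], "twist": [0, 0, 0]}, {"linear": [0.0187, 0.0074, 0], "twist": [0, 0, 0]}, {"linear": [0.0374, 0.0148, 0], "twist": [0, 0, 0]}]}}

```text
clock: 11.85
eef_pos: [0.5886, -0.2908, 0.2548]
ee_rot: [179.9, 0.3, 108.3]
wrist_force: [1.3, 1.3, -2.9]
width: 0.0397
grip_force: 20.0
```

>>> {"op": "jog_arm", "data": {"plan": [{"linear": [0.0374, 0.0148, 0], "twist": [0, 0, 0]}, {"linear": [0.0374, 0.0148, 0], "twist": [0, 0, 0]}, {"linear": [0.0374, 0.0148, 0], "twist": [0, 0, 0]}, {"linear": [0.0374, 0.0148, 0], "twist": [0, 0, 0]}, {"linear": [0.0374, 0.0148, 0], "twist": [0, 0, 0]}, {"linear": [0.0374, 0.0148, 0], "twist": [0, 0, 0]}, {"linear": [0.0374, 0.0148, 0], "twist": [0, 0, 0]}, {"linear": [0.0374, 0.0148, 0], "twist": [0, 0, 0]}]}}

```text
clock: 12.52
eef_pos: [0.6047, 0.0367, 0.2517]
ee_rot: [-180.0, -0.0, 108.5]
wrist_force: [0.6, 0.2, -2.5]
width: 0.0397
grip_force: 20.0
```

>>> {"op": "jog_arm", "data": {"plan": [{"linear": [0.0374, 0.0148, 0], "twist": [0, 0, 0]}, {"linear": [0.0374, 0.0148, 0], "twist": [0, 0, 0]}, {"linear": [0.0374, 0.0148, 0], "twist": [0, 0, 0]}, {"linear": [0.0374, 0.0148, 0], "twist": [0, 0, 6.5]}, {"linear": [0.0187, 0.0074, 0], "twist": [0, 0, 6.5]}, {"linear": [0, 0, 0], "twist": [0, 0, 6.5]}, {"linear": [0, 0, 0], "twist": [0, 0, 6.6]}, {"linear": [0, 0, 0], "twist": [0, 0, 0]}]}}

```text
clock: 13.18
eef_pos: [0.6166, 0.2159, 0.2512]
ee_rot: [-179.9, 0.0, 82.3]
wrist_force: [0.1, -0.4, -2.7]
width: 0.0394
grip_force: 20.0
```

Run:
```python
from h import *
go(.616,.312,.115,82.4)
c=cam("wrist");im,d=read_camera("wrist");save("w5.png",im);P=cloud(c,d)
X,Y,Z=np.moveaxis(P,-1,0);m=(d>0)&(Z>.012)&(Z<.045)&(abs(X-.616)<.07)&(Y>.2)&(Y<.45)
H=cv2.cvtColor(im,cv2.COLOR_RGB2HSV);m&=(H[...,1]>50)
print("all",rect(P,m)); print("rim",rect(P,m&(Z>.027)))
```

```text
tool shift mm [ 95.1 -13.5 136.2] |.| 167 twist z -0.11 rot [-1.7991e+02  3.0000e-02  8.2290e+01] t 13.18 w 0.0393904102655068 g 19.997797377873212 q [ 9. 20. 79. -0. 81. 17.]
all (array([618.6, 324.3,  62.4, 153. ,  -7.8]), np.float64(0.0288), np.int64(3117))
rim (array([616.4, 308.5,  62.4, 121. ,  -7.8]), np.float64(0.0355), np.int64(1722))
```

View pics/w5.png

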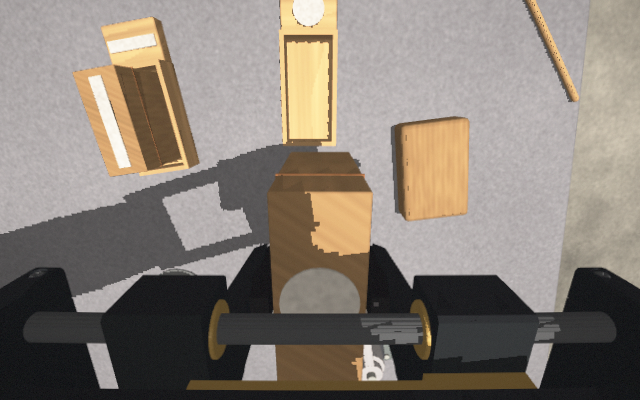

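The disc nest with its disc tab is at (309,90), empty and ahead of the held disc box. The strip box sits in the strip nest at (135,110).

>>> {"op": "jog_arm", "data": {"plan": [{"linear": [0.031, -0.0045, 0], "twist": [0, 0, 0]}, {"linear": [0.031, -0.0045, 0], "twist": [0, 0, 0]}, {"linear": [0.031, -0.0045, 0], "twist": [0, 0, 0]}, {"linear": [0, 0, 0.035], "twist": [0, 0, 0]}, {"linear": [0, 0, 0.035], "twist": [0, 0, 0]}, {"linear": [0, 0, 0.035], "twist": [0, 0, 0]}, {"linear": [0, 0, 0.025], "twist": [0, 0, 0]}, {"linear": [0, 0, 0.003], "twist": [0, 0, 0]}]}}

```text
clock: 13.9
eef_pos: [0.612, 0.3073, 0.1121]
ee_rot: [-179.4, 0.3, 82.6]
wrist_force: [-0.8, -0.9, -3.6]
width: 0.0398
grip_force: 20.0
```

>>> {"op": "jog_arm", "data": {"plan": [{"linear": [0, 0, 0], "twist": [0, 0, 0]}]}}

```text
clock: 13.98
eef_pos: [0.6147, 0.3082, 0.1169]
ee_rot: [-179.7, 0.1, 82.5]
wrist_force: [0.3, 0.3, -1.2]
width: 0.0403
grip_force: 20.0
```

Run:
```python
from h import *
c=cam("top");im,d=read_camera("top");P=cloud(c,d);X,Y,Z=np.moveaxis(P,-1,0)
H=cv2.cvtColor(im,cv2.COLOR_RGB2HSV)
m=(d>0)&(Z>.026)&(Z<.042)&(abs(X-.616)<.06)&(Y>.2)&(Y<.45)&(H[...,1]>50);print(rect(P,m))
go(.616,.3105,.0675,82.4)
```

```text
(array([612.7, 290.2,  61.7,  78.7,  -7.7]), np.float64(0.034), np.int64(131))
tool shift mm [ 1.7 -0.6 52.1] |.| 52 twist z 0.12 rot [-1.7998e+02  1.0000e-02  8.2520e+01] t 14.03 w 0.040005460087558724 g 19.997119680047035 q [17. 31. 79.  0. 70. 24.]
```

>>> {"op": "jog_arm", "data": {"plan": [{"linear": [0.001, 0, 0.014], "twist": [0, 0, 0]}, {"linear": [0, 0, 0.014], "twist": [0, 0, 0]}, {"linear": [0, 0, 0.012], "twist": [0, 0, 0]}, {"linear": [0, 0, 0.007], "twist": [0, 0, 0]}, {"linear": [0, 0, 0.003], "twist": [0, 0, 0]}, {"linear": [0, 0, 0.001], "twist": [0, 0, 0]}, {"linear": [0, 0, 0], "twist": [0, 0, 0]}, {"linear": [0, 0, 0], "twist": [0, 0, 0]}]}}

```text
clock: 14.7
eef_pos: [0.6165, 0.3103, 0.0686]
ee_rot: [180.0, -0.0, 82.5]
wrist_force: [0.3, 0.4, -1.6]
width: 0.0401
grip_force: 20.0
```

>>> {"op": "jog_arm", "data": {"plan": [{"linear": [0, 0, 0.0015], "twist": [0, 0, 0]}, {"linear": [0, 0, 0], "twist": [0, 0, 0]}, {"linear": [0, 0, 0], "twist": [0, 0, 0]}]}}

```text
clock: 14.95
eef_pos: [0.6168, 0.3103, 0.0674]
ee_rot: [179.9, -0.0, 82.4]
wrist_force: [1.0, 0.1, 0.4]
width: 0.0398
grip_force: 20.0
```

>>> {"op": "jog_arm", "data": {"plan": [{"linear": [0, 0, 0], "twist": [0, 0, 0]}, {"linear": [0, 0, 0], "twist": [0, 0, 0]}, {"linear": [0, 0, 0], "twist": [0, 0, 0]}, {"linear": [0, 0, 0], "twist": [0, 0, 0]}, {"linear": [0, 0, 0], "twist": [0, 0, 0]}, {"linear": [0, 0, 0], "twist": [0, 0, 0]}, {"linear": [0, 0, 0], "twist": [0, 0, 0]}, {"linear": [0, 0, 0], "twist": [0, 0, 0]}], "jaw": 0.088}}

```text
clock: 15.62
eef_pos: [0.6162, 0.3101, 0.0667]
ee_rot: [-180.0, 0.0, 82.4]
wrist_force: [-0.3, -0.1, -1.2]
width: 0.0878
grip_force: 0.0
```

>>> {"op": "jog_arm", "data": {"plan": [{"linear": [0, 0, -0.02], "twist": [0, 0, 0]}, {"linear": [0, 0, -0.035], "twist": [0, 0, 0]}, {"linear": [0, 0, -0.035], "twist": [0, 0, 0]}, {"linear": [0, 0, -0.035], "twist": [0, 0, 0]}, {"linear": [0, 0, -0.035], "twist": [0, 0, 0]}, {"linear": [0, 0, -0.02], "twist": [0, 0, 0]}, {"linear": [0, 0, 0], "twist": [0, 0, 0]}, {"linear": [0, 0, 0], "twist": [0, 0, 0]}]}}

```text
clock: 16.28
eef_pos: [0.6169, 0.3103, 0.2483]
ee_rot: [179.8, -0.1, 82.4]
wrist_force: [-0.2, -0.6, -0.9]
width: 0.088
grip_force: 0.0
```

```bash
python3 look.py wrist 0.103 w6 .54 .69 .22 .39; python3 -c "
from h import *
go(.6431,.0523,.245,82.4)"
```

```text
(array([616.9, 309. ,  40.1,  98.1,  -7.6]), np.float64(0.1045), np.int64(3968)) px [319. 185.]
white (array([626.9, 293.4,  22.7,  69.5,  18.2]), np.float64(0.1056), np.int64(291))
tool shift mm [-251.9   60.8    1. ] |.| 259 twist z 0.04 rot [-1.7997e+02  2.0000e-02  8.2440e+01] t 16.33 w 0.08789268788536905 g 0.0 q [17. 24. 73. -0. 82. 24.]
```

>>> {"op": "jog_arm", "data": {"plan": [{"linear": [-0.036, 0.0087, 0], "twist": [0, 0, 0]}, {"linear": [-0.036, 0.0087, 0], "twist": [0, 0, 0]}, {"linear": [-0.036, 0.0087, 0], "twist": [0, 0, 0]}, {"linear": [-0.036, 0.0087, 0], "twist": [0, 0, 0]}, {"linear": [-0.036, 0.0087, 0], "twist": [0, 0, 0]}, {"linear": [-0.036, 0.0087, 0], "twist": [0, 0, 0]}, {"linear": [-0.036, 0.0087, 0], "twist": [0, 0, -5.5]}, {"linear": [0, 0, 0], "twist": [0, 0, -5.5]}]}}

```text
clock: 17.0
eef_pos: [0.6428, 0.0456, 0.2435]
ee_rot: [-179.7, 0.1, 93.4]
wrist_force: [0.2, 0.1, 0.0]
width: 0.088
grip_force: 0.0
```

>>> {"op": "jog_arm", "data": {"plan": [{"linear": [0, 0, 0], "twist": [0, 0, 0]}, {"linear": [0, 0, 0], "twist": [0, 0, 0]}, {"linear": [0, 0, 0], "twist": [0, 0, 0]}]}}

```text
clock: 17.25
eef_pos: [0.6427, 0.0533, 0.2451]
ee_rot: [-179.9, -0.0, 93.3]
wrist_force: [0.2, 0.5, -0.6]
width: 0.0881
grip_force: 0.0
```

Run:
```python
from h import *
go(.643,.053,.089,94)
c=cam("wrist");im,d=read_camera("wrist");save("w7.png",im);P=cloud(c,d);np.savez("w7",P=P,im=im,d=d)
X,Y,Z=np.moveaxis(P,-1,0);m=(d>0)&(np.hypot(X-.643,Y-.053)<.03)
print("roller top",rect(P,m&(Z>.118)&(Z<.13)),rect(P,m&(Z>.1)&(Z<.13)))
w=(d>0)&(abs(X-.6)<.13)&(abs(Y+.01)<.13)
print("bar",rect(P,w&(Z>.072)&(Z<.083)&(Y<.035)&(Y>-.03)&(X>.62)))
print("plate",rect(P,w&(Z>.006)&(Z<.018)))
```

```text
tool shift mm [ -0.4   0.3 156.1] |.| 156 twist z -0.65 rot [-1.7986e+02 -4.0000e-02  9.3350e+01] t 17.25 w 0.0881444886622271 g 0.0 q [-6. 19. 81.  0. 80. -9.]
roller top (array([644.5,  51.8,  18.8,  19.5,  47.1]), np.float64(0.124), np.int64(373)) (array([644.5,  51.8,  18.8,  19.7,  47.2]), np.float64(0.1211), np.int64(464))
bar (array([ 6.524e+02, -1.000e-01,  2.420e+01,  5.920e+01,  3.100e+00]), np.float64(0.0806), np.int64(638))
plate (array([596.4, -10.9, 180.7, 200.7,   2.4]), np.float64(0.0135), np.int64(10275))
```

View pics/w7.png

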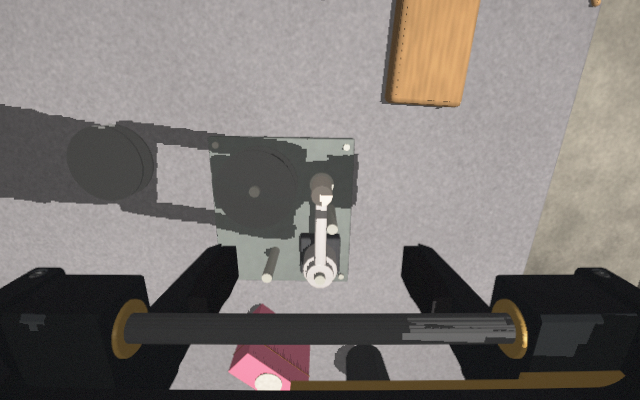

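The roller is at (320,190) between the fingers, with the bar running down to the pivot at (320,270). The rear post is at (332,228) and the front post at (267,278). The measured plate gives the pivot at about (0.649,-0.058) and r at about 110 mm, which matches the description.

>>> {"op": "jog_arm", "data": {"plan": [{"linear": [-0.0016, 0.0015, 0.034], "twist": [0, 0, 1]}, {"linear": [0, 0, 0.035], "twist": [0, 0, 0]}, {"linear": [0, 0, 0.035], "twist": [0, 0, 0]}, {"linear": [0, 0, 0.028], "twist": [0, 0, 0]}, {"linear": [0, 0, 0.015], "twist": [0, 0, 0]}, {"linear": [0, 0, 0.008], "twist": [0, 0, 0]}, {"linear": [0, 0, 0], "twist": [0, 0, 0]}, {"linear": [0, 0, 0], "twist": [0, 0, 0]}]}}

```text
clock: 17.97
eef_pos: [0.6454, 0.0516, 0.0922]
ee_rot: [180.0, -0.0, 92.5]
wrist_force: [-0.2, -0.7, 1.1]
width: 0.0877
grip_force: 0.0
```

>>> {"op": "jog_arm", "data": {"plan": [{"linear": [0, 0, 0], "twist": [0, 0, 0]}, {"linear": [0, 0, 0], "twist": [0, 0, 0]}, {"linear": [0, 0, 0], "twist": [0, 0, 0]}, {"linear": [0, 0, 0], "twist": [0, 0, 0]}, {"linear": [0, 0, 0], "twist": [0, 0, 0]}, {"linear": [0, 0, 0], "twist": [0, 0, 0]}, {"linear": [0, 0, 0], "twist": [0, 0, 0]}, {"linear": [0, 0, 0], "twist": [0, 0, 0]}], "jaw": 0.01, "force": 25}}

```text
clock: 18.63
eef_pos: [0.6451, 0.0507, 0.0917]
ee_rot: [180.0, -0.0, 92.4]
wrist_force: [-0.2, 0.2, -0.7]
width: 0.0366
grip_force: 0.0
```

>>> {"op": "jog_arm", "data": {"plan": [{"linear": [0, 0, 0], "twist": [0, 0, 0]}, {"linear": [0, 0, 0], "twist": [0, 0, 0]}, {"linear": [0, 0, 0], "twist": [0, 0, 0]}]}}

```text
clock: 18.88
eef_pos: [0.6446, 0.0508, 0.0916]
ee_rot: [-179.9, -0.0, 92.4]
wrist_force: [-1.9, -0.6, 2.0]
width: 0.019
grip_force: 25.0
```

>>> {"op": "jog_arm", "data": {"plan": [{"linear": [-0.0002, -0.0048, 0], "twist": [0, 0, -2.5]}, {"linear": [-0.0004, -0.0096, 0], "twist": [0, 0, -5]}, {"linear": [-0.0004, -0.0096, 0], "twist": [0, 0, -5]}, {"linear": [-0.0004, -0.0096, 0], "twist": [0, 0, -5]}, {"linear": [-0.0004, -0.0096, 0], "twist": [0, 0, -5]}, {"linear": [-0.0004, -0.0096, 0], "twist": [0, 0, -5]}, {"linear": [0, 0, 0], "twist": [0, 0, 0]}, {"linear": [0, 0, 0], "twist": [0, 0, 0]}]}}

```text
clock: 19.55
eef_pos: [0.595, 0.0365, 0.0917]
ee_rot: [179.9, -0.0, 119.8]
wrist_force: [2.7, 2.1, -3.0]
width: 0.019
grip_force: 25.0
```

>>> {"op": "jog_arm", "data": {"plan": [{"linear": [-0.0004, -0.0096, 0], "twist": [0, 0, -5]}, {"linear": [-0.0004, -0.0096, 0], "twist": [0, 0, -5]}, {"linear": [-0.0004, -0.0096, 0], "twist": [0, 0, -5]}, {"linear": [-0.0004, -0.0096, 0], "twist": [0, 0, -5]}, {"linear": [-0.0004, -0.0096, 0], "twist": [0, 0, -5]}, {"linear": [-0.0004, -0.0096, 0], "twist": [0, 0, -5]}, {"linear": [-0.0004, -0.0096, 0], "twist": [0, 0, -5]}, {"linear": [-0.0004, -0.0096, 0], "twist": [0, 0, -5]}]}}

```text
clock: 20.22
eef_pos: [0.5471, -0.0208, 0.0917]
ee_rot: [179.9, 0.1, 160.0]
wrist_force: [7.2, 3.5, -5.0]
width: 0.0192
grip_force: 25.0
```

>>> {"op": "jog_arm", "data": {"plan": [{"linear": [-0.0003, -0.0077, 0], "twist": [0, 0, -4]}, {"linear": [-0.0002, -0.0058, 0], "twist": [0, 0, -3]}, {"linear": [0, -0.0038, 0], "twist": [0, 0, -2]}, {"linear": [0, 0, 0], "twist": [0, 0, 0]}, {"linear": [0, 0, 0], "twist": [0, 0, 0]}, {"linear": [0, 0, 0], "twist": [0, 0, 0]}]}}

```text
clock: 20.72
eef_pos: [0.5427, -0.0371, 0.0917]
ee_rot: [179.9, 0.1, 168.8]
wrist_force: [4.2, 4.4, -4.3]
width: 0.0193
grip_force: 25.0
```

```bash
cat > chk.py <<'E'
from h import *
s=read_state();v=s["eef_pos"][:2]-[.6488,-.0584]
a=np.degrees(np.arctan2(v[1],v[0]));t=np.array([-np.sin(np.radians(a)),np.cos(np.radians(a))])
f=s["wrist_force"][:2];print("r",np.hypot(*v),"ang",a%360,"joint",a%360-92.4,"Ft",f@t,"Fr",f@v/.11,s["wrist_force"],s["moment"],s["ee_rot"][2],s["grip_force"],s["width"],s["clock"])
E
python3 chk.py
```

```text
r 0.10821102197000035 ang 168.63157259360122 joint 76.23157259360121 Ft -5.179790135213725 Fr -3.158253194102393 [ 4.16850228  4.44532442 -4.28335969] [ 0.78741365 -0.86269407  0.14010028] 168.77331495842384 25.00372496433556 0.019333577114201986 20.7167
```

>>> {"op": "jog_arm", "data": {"plan": [{"linear": [-0.0004, -0.0038, 0], "twist": [0, 0, -2]}, {"linear": [-0.0003, -0.0029, 0], "twist": [0, 0, -1.5]}, {"linear": [0, 0, 0], "twist": [0, 0, 0]}, {"linear": [0, 0, 0], "twist": [0, 0, 0]}, {"linear": [0, 0, 0], "twist": [0, 0, 0]}]}}

```text
clock: 21.13
eef_pos: [0.5417, -0.0435, 0.0917]
ee_rot: [179.9, 0.0, 172.3]
wrist_force: [2.2, 5.8, -1.5]
width: 0.0193
grip_force: 25.0
```

```bash
python3 chk.py
```

```text
r 0.10812586140177394 ang 172.05578059269845 joint 79.65578059269845 Ft -6.061730476927616 Fr -1.387940772615175 [ 2.23623248  5.80840586 -1.45236429] [ 0.90015434 -0.61495349  0.07544925] 172.28772717344808 25.004312451928854 0.01927936001630047 21.1333
```

>>> {"op": "jog_arm", "data": {"plan": [{"linear": [0, -0.001, 0], "twist": [0, 0, -0.5]}, {"linear": [0, -0.001, 0], "twist": [0, 0, -0.5]}, {"linear": [0, 0, 0], "twist": [0, 0, 0]}, {"linear": [0, 0, 0], "twist": [0, 0, 0]}, {"linear": [0, 0, 0], "twist": [0, 0, 0]}]}}

```text
clock: 21.55
eef_pos: [0.5416, -0.0439, 0.0916]
ee_rot: [179.7, 0.0, 173.3]
wrist_force: [4.6, 11.3, -1.6]
width: 0.0195
grip_force: 25.0
```

```bash
python3 chk.py
```

```text
r 0.10813474055753251 ang 172.30043312588228 joint 79.90043312588227 Ft -11.78700592856029 Fr -2.960835487466804 [ 4.56396106 11.27720527 -1.62793203] [ 1.77803255 -0.84723197 -0.06710421] 173.27089815026295 25.016291281208396 0.019518398275836346 21.55
```

>>> {"op": "jog_arm", "data": {"plan": [{"linear": [0, -0.0005, 0], "twist": [0, 0, 0]}, {"linear": [0, 0, 0], "twist": [0, 0, 0]}, {"linear": [0, 0, 0], "twist": [0, 0, 0]}, {"linear": [0, 0, 0], "twist": [0, 0, 0]}, {"linear": [0, 0, 0], "twist": [0, 0, 0]}, {"linear": [0, 0, 0], "twist": [0, 0, 0]}, {"linear": [0, 0, 0], "twist": [0, 0, 0]}, {"linear": [0, 0, 0], "twist": [0, 0, 0]}]}}

```text
clock: 22.22
eef_pos: [0.5416, -0.044, 0.0916]
ee_rot: [179.7, 0.0, 173.3]
wrist_force: [3.9, 13.0, -1.6]
width: 0.0191
grip_force: 25.0
```

```bash
python3 chk.py
python3 - <<'E'
from h import *
im,d=read_camera("scene");save("end.png",cv2.resize(im[100:300,150:500],None,fx=2,fy=2))
E
```

```text
r 0.10814145547006582 ang 172.36016363410369 joint 79.96016363410368 Ft -13.391421495720694 Fr -2.0953024832833305 [ 3.8927235  12.98920197 -1.62146255] [ 2.03926878 -0.86132734 -0.09529662] 173.27847506950334 25.020117815583944 0.019092316798920532 22.2167
```

View pics/end.png

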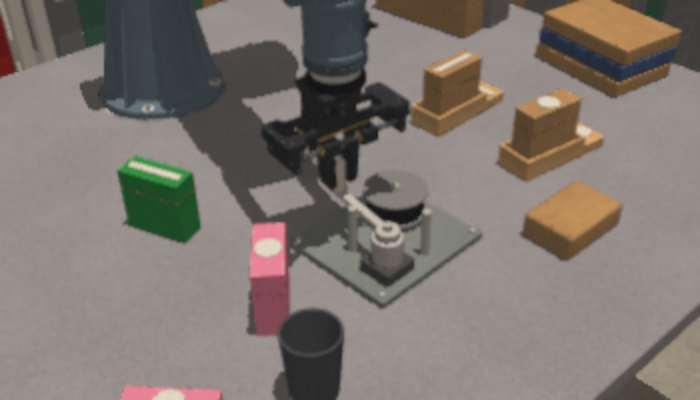

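The tension arm is forward against the front post (350,215) and held by its roller at (340,175). Both boxes stand in their nests, at (452,85) and (548,125), and the bystanders are where they were. I'm handing it in.

```bash
python3 -c "
from rig import *
print(job_done())"
```

```text
the job is handed in; nothing more can be done
None
```

I handed the job in after about 22 s: both microfilm boxes stand fully down in their matching nests, released, and the gripper is still holding the tension arm against its front stop; the judge's verdict was not shown.

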